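Nest the tub lids upside down on the lidded tub

TASK

Clear the bench before the brittle is cut: stack the red-, green- and yellow-rimmed lids upside down on the grey-rimmed lid that already sits upside down on the steel tub, in any order, so that each lid's dome cups level and fully home inside the one below. Lower each lid gently rather than dropping it, keep the grey lid seated on its tub, and leave everything else standing where it is.

Things in the scene. Friction and masses are not known exactly. Their poses are not given: they have to be found in the camera images.
- tub: open round steel tub, dark, upright, fixed to the bench; origin at the centre of its foot. 153 across (158 at the rolled edge), mouth 144 across, 80 high. The grey-rimmed lid sits upside down in its mouth
- tub_mouth (a point): centre of the tub's mouth, 80 above its foot. The stack grows here: grey lid's mouth plane 22 above this point, and 22 more for each lid nested level in the one below; each rests with its dome on the rim below, which guides it home from about 4 off-centre, its knob 4 clear of the dome below
- lid_grey: domed steel lid with grey silicone rim band, 0.24 kg, loose, sitting level upside down on the tub, dome hanging inside; bottom of the stack, its z up, mouth plane 102 above the bench. Origin: centre of the open mouth, in the rim plane. z: its axis, out of the open side, away from the knob. Sizes: see lid_red
- lid_red: red-banded domed lid; starts lolling like lid_green. Origin and axes as there. All four lids are alike, rigid: rim band 160 outside, 144 inside (8 thick), 18 high, sides parallel to the axis; then a spherical steel dome, outer radius 102, 151 wide at the band, crown 52 below the mouth plane; black knob 27 wide ending 67 below it. Empty inside to 26 below the mouth plane up to 55 from the axis. 
- lid_green: domed steel lid with green silicone rim band, 0.18 to 0.30 kg, loose. Starts upside down on the bench, propped on knob and rim edge: z leans 35 degrees from vertical, towards the robot or to either side, not away; mouth centre 60, top of rim 105 above the bench. Origin: centre of the open mouth, in the rim plane. z: its axis, out of the open side, away from the knob. Sizes: see lid_red
- lid_yellow: domed steel lid with yellow silicone rim band, 0.18 to 0.30 kg, loose. Starts upside down on the bench, propped on knob and rim edge: z leans 35 degrees from vertical, towards the robot or to either side, not away; mouth centre 60, top of rim 105 above the bench. Origin: centre of the open mouth, in the rim plane. z: its axis, out of the open side, away from the knob. Sizes: see lid_red
- open_tub: bystander: a second tub of the same kind without a lid, standing fixed: 158 across, 80 high; origin at the centre of its foot
- spray: bystander: upright spray bottle, body 62 across, 203 high with its head, head reaching 49 to its -x and 19 to its +x; origin at the centre of its foot
- jar: bystander: upright amber jar, 68 across, 95 high; origin at the centre of its foot
- can: bystander: upright yellow can, 74 across, 110 high; origin at the centre of its foot
- tape: bystander: roll of packing tape lying flat, 100 across, 45 high; origin at the centre of its underside
- brittle: fixed, at the left side of the bench: block of peanut brittle 200 x 200 on a board 300 (x) x 280 (y), 186 high with the wooden guide on top; origin at the centre of the board's underside
- scale: fixed, at the right side of the bench: kitchen scale 240 (x) x 200 (y), 63 high; origin at the centre of its underside

How it is judged:
By the outcome, as a careful person would: the job done as asked, in the order asked, and still so for the second after the job is handed in, with the robot touching nothing.
It also fails if it takes over 69 s, if anything falls off the work surface, if the arm or the gripper's body presses on something with over 40 N, if the wrist force passes 120 N, or if a joint passes its speed limit or range.

ROBOT

A 6-joint arm with a two-finger parallel gripper is mounted at the origin on the work surface. World frame = base frame: x ahead of the robot, y to its left, z up, the work surface at z = 0. Lengths are in m, angles in degrees, forces in N, time in s.
With the tool pointing down it reaches from about 0.35 to 0.875 m from the base axis. Payload 4.2 kg.
Tool frame: the origin (TCP) lies midway between the tips of the shut fingers; the grasp point (between the pads) lies 19 mm behind it; z points along the fingers, y is the line along which they close (so a half turn about z gives the same grasp; the last joint's range is limited). The gripper opens to 87 mm and grips with 3 to 60 N. Pads are 19 mm wide; open, the fingers measure 117 mm over their backs; the gripper's body (75 mm by 190 mm) begins 51 mm behind the grasp point.
Start: joints at [83.514, 22.042, 0.453, 0, -68.411, -14.817], TCP at [0.227, 0.582, 0.223] pointing down, gripper open.
Joint ranges: [-179.83, 179.83], [-69.29, 118.12], [-61.27, 80.66], [-181.25, 117.63], [-171.15, -9.14], [-177.46, 177.46]. Speed limits (degrees/s): [159.86, 159.86, 180, 180, 180, 180].

INTERFACE

Orientations are given as a 3x3 rotation matrix whose columns are the frame's x, y, z axes.
In Python, from station import r, cams gives the robot as it stands.
- The arm moves only by the tool play_rows, never from a script. Its argument "commands" is text: rows parted by semicolons, each of 6 numbers parted by spaces: the shift along the world's x, y, z normalised to -1 to 1, where 1 is 30 mm, then the turn, a rotation vector about the world's x, y, z normalised to -1 to 1, where 1 is 0.15 rad. A call has 1 to 20 rows; each row shifts and turns the commanded pose from where the row before left it; what a row does not reach is not made up. A row lasts 1/10 s, in which the tool goes at most 50 mm and 8.59 degrees, less where a joint would pass 70% of its speed; a pose out of reach is approached as far as the arm can. A call with a number of a shift or a turn outside -1 to 1 is refused whole. A call with a gripper value outside its range is refused whole. "grip" is the finger opening in mm, from 0 to 87, set as the call begins (left out, the last holds). The fingers move at their own pace and stop on an object; the grip force is fixed at half the most. Time passes only in rows, so rows that do not move let the fingers close. It gives the time, the measured TCP pose, the force, the opening and the grip force at its end, in the units of the state.
- r.sense(): the state, without advancing time (a new reading comes with each control period).
- cams.capture(name): name is "side" or "top" or "wrist"; returns (picture, depth): 420x560x3 uint8, blue, green, red; 420x560 float32, m along the optical axis (not along the pixel's ray), 0 where there is no reading.
- cams.camera_info(name): a dict with "mtx" (3x3 intrinsics, pixels), "R" (3x3) and "t" (3): a world point X has camera coordinates R X + t. Camera axes: x right, y down, z forward; pixel columns grow to the right and rows downward; lengths in m; the calibration is good to about 2 mm. A picture is of the moment at which its call begins: read the wrist's pose just before it. camera_info takes no time and is no camera call; for the wrist camera it gives the pose at the moment of the call.
- r.finish_job(): hands the job in; it is judged then, once.
The state is a dict: "time_s": time; "joints": joint angles; "joint_velocities": joint speeds; "effort": joint torques, N m; "tcp_pos": TCP position; "ee_rot": TCP orientation; "wrist_force": force on the tool from outside, world axes, zero at the start; "moment": the same for the moment, N m; "gripper_width": opening from 0.0 (shut) to 1.0 (fully open); "gripper_force": force on a finger pad.
Only numpy, scipy, OpenCV 4.12 (cv2) and the standard library are available. Lean on these libraries where they do the work, as an engineer would, in place of code of your own. Each camera call takes 0.05 s, during which the arm holds its last target. There are 200 camera calls.

## Working session

There is one attempt and no reset: what is moved stays moved. The work goes in short steps, Python scripts to look and compute and a tool call to move; the robot and the scene stay as the last step left them, time stands still between calls to the robot, and variables do not carry over. Pictures are saved under pics/ and viewed, at most 10 in all, crops included, and the job is handed in when it is done.

Besides the shell and the picture viewer there is one more tool, called as name(argument=value, ...) on one line, values as JSON. play_rows: Moves the arm, as the interface text tells. Scaled input: -1 to 1 covers 30 mm each way for a shift and 0.15 rad each way for a turn. Its arguments: {"type":"object","properties":{"commands":{"type":"string"},"grip":{"type":"number"}},"required":["commands"]}

```bash
ls; mkdir -p pics; python3 - <<'E'
from station import r,cams
import cv2,numpy as np,pickle
print(r.sense())
for n in ("top","side"):
    p,d=cams.capture(n); i=cams.camera_info(n)
    cv2.imwrite(f"pics/{n}0.png",p); pickle.dump((p,d,i),open(f"{n}0.pkl","wb")); print(n,i)
E
```

```text
pics
{'time_s': 0.0, 'joints': array([ 8.35128993e+01,  2.20888869e+01,  3.79970946e-01, -2.86125429e-02,
       -6.84114789e+01, -1.48152004e+01]), 'joint_velocities': array([0.01620845, 0.04919757, 0.02127104, 0.03996763, 0.00014895,
       0.08456872]), 'effort': array([-5.25767537e-04, -3.90667820e+01,  1.87406141e+01,  4.21999007e+00,
        1.09472065e-02, -1.98664980e-04]), 'tcp_pos': array([0.22683416, 0.58173499, 0.22148164]), 'ee_rot': array([[ 9.31609725e-01, -3.63459533e-01, -6.98775566e-04],
       [-3.63460194e-01, -9.31607506e-01, -2.03532528e-03],
       [ 8.87738158e-05,  2.15010593e-03, -9.99997685e-01]]), 'wrist_force': array([ 0.38428334, -0.0244866 ,  0.61350712]), 'moment': array([-0.01847045, -0.03778961, -0.02975246]), 'gripper_force': 0.0, 'gripper_width': 1.0049795364570864}
top {'mtx': array([[482.59973375,   0.        , 272.96770177],
       [  0.        , 482.59973375, 212.34124557],
       [  0.        ,   0.        ,   1.        ]]), 'R': array([[ 0.00831186, -0.99996469, -0.00123383],
       [-0.98602839, -0.00799072, -0.16638558],
       [ 0.16636985,  0.00259957, -0.98606   ]]), 't': array([-0.01323435,  0.62936458,  1.30156596])}
side {'mtx': array([[415.92256069,   0.        , 278.12225765],
       [  0.        , 415.92256069, 209.14918779],
       [  0.        ,   0.        ,   1.        ]]), 'R': array([[-0.97975001, -0.2002218 ,  0.00107284],
       [-0.14298267,  0.69588947, -0.70377113],
       [ 0.14016374, -0.68967317, -0.71042596]]), 't': array([0.64916647, 0.13736362, 1.07130243])}
```

View pics/top0.png

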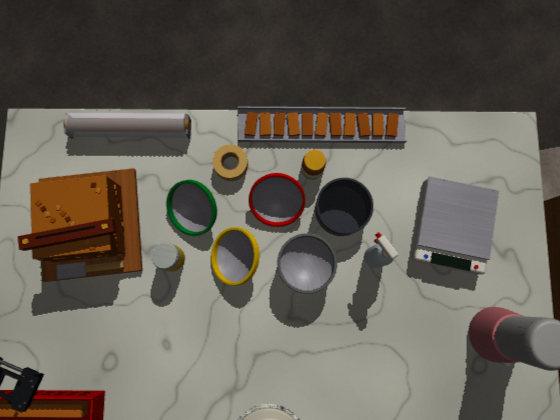

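View pics/side0.png

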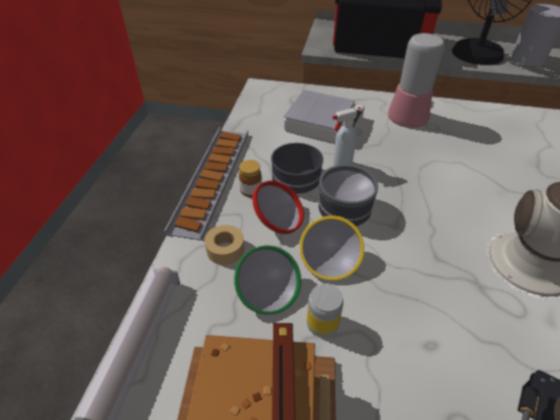

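```bash
cat > h.py <<'E'
import cv2,numpy as np
def pts(p,d,i):
    v,u=np.mgrid[:d.shape[0],:d.shape[1]]; K=i["mtx"]
    c=np.stack([(u-K[0,2])/K[0,0]*d,(v-K[1,2])/K[1,1]*d,d],-1)
    return (c-i["t"])@i["R"]
HUE={"red":[(0,8),(172,180)],"green":[(50,85)],"yellow":[(22,34)]}
def mask(p,c):
    h=cv2.cvtColor(p,cv2.COLOR_BGR2HSV); m=np.zeros(p.shape[:2],bool)
    for a,b in HUE[c]: m|=(h[...,0]>=a)&(h[...,0]<=b)
    return m&(h[...,1]>120)&(h[...,2]>60)
def plane(P,tol=.003):
    rng=np.random.default_rng(0); best=None
    for _ in range(400):
        a=P[rng.choice(len(P),3,False)]; n=np.cross(a[1]-a[0],a[2]-a[0]); l=np.linalg.norm(n)
        if l<1e-4: continue
        k=abs((P-a[0])@(n/l))<tol
        if best is None or k.sum()>best.sum(): best=k
    Q=P[best]; c=Q.mean(0); n=np.linalg.svd(Q-c)[2][2]; n*=np.sign(n[2])
    e=np.linalg.svd(n[None])[2][1:]; q=(Q-c)@e.T
    s=np.linalg.lstsq(np.c_[2*q,np.ones(len(q))],(q**2).sum(1),rcond=None)[0]
    return c+s[:2]@e,n,np.sqrt(s[2]+s[:2]@s[:2]),len(Q)
E
python3 - <<'E'
from h import *; import pickle
np.set_printoptions(precision=4,suppress=True)
for n in("top","side"):
    p,d,i=pickle.load(open(n+"0.pkl","rb")); X=pts(p,d,i)
    for c in HUE:
        m=mask(p,c)&(d>0)&(X[...,0]>.35)&(X[...,0]<.85)&(abs(X[...,1])<.3)&(X[...,2]<.12)&(X[...,2]>.005)
        k,l,s,_=cv2.connectedComponentsWithStats(m.astype(np.uint8),connectivity=8)
        m&=l==1+np.argmax(s[1:,4] if c!="yellow" else s[1:,2]*s[1:,3])
        o,nn,rr,N=plane(X[m]); print(n,c,m.sum(),N,o,nn,np.degrees(np.arccos(nn[2])),np.degrees(np.arctan2(nn[1],nn[0])),rr)
    for nm,zz in(("z102",.102),("z80",.08),("can110",.11),("jar95",.095),("tape",.045),("spray",.19)):
        m=(abs(X[...,2]-zz)<.005)&(X[...,0]>.35)&(X[...,0]<.85)&(abs(X[...,1])<.35)
        k,l,s,ce=cv2.connectedComponentsWithStats(m.astype(np.uint8),connectivity=8)
        for j in range(1,k):
            if s[j,4]>50: Q=X[l==j]; print(nm,s[j,4],Q.min(0),Q.max(0),(Q.min(0)+Q.max(0))/2)
E
```

```text
top red 625 331 [ 0.6608 -0.0165  0.0608] [-0.5636  0.0564  0.8241] 34.498886861504296 174.28607660333762 0.07573468571335583
top green 183 81 [0.6226 0.2813 0.0169] [ 0.2617 -0.8051  0.5323] 57.83950682139814 -71.99171043480294 0.018147493568182165
top yellow 760 332 [0.5061 0.1017 0.0601] [-0.0386  0.5721  0.8193] 34.988616736330705 93.85642560101049 0.07576231189972554
z102 102 [ 0.7088 -0.0623  0.097 ] [0.7316 0.0227 0.107 ] [ 0.7202 -0.0198  0.102 ]
z102 104 [0.6486 0.158  0.097 ] [0.7073 0.2229 0.1069] [0.678  0.1904 0.102 ]
z102 517 [ 0.4068 -0.177   0.097 ] [ 0.5658 -0.0199  0.107 ] [ 0.4863 -0.0985  0.102 ]
z102 107 [0.458  0.0308 0.0971] [0.5567 0.053  0.107 ] [0.5074 0.0419 0.102 ]
z102 64 [0.4664 0.2445 0.0971] [0.536  0.2791 0.1067] [0.5012 0.2618 0.1019]
z80 428 [ 0.5691 -0.2814  0.0751] [ 0.7244 -0.1261  0.085 ] [ 0.6467 -0.2038  0.0801]
z80 448 [ 0.4148 -0.169   0.075 ] [ 0.5575 -0.0281  0.0849] [ 0.4862 -0.0986  0.08  ]
can110 478 [0.4686 0.2478 0.1052] [0.5352 0.3145 0.1149] [0.5019 0.2812 0.11  ]
jar95 326 [ 0.7396 -0.1484  0.09  ] [ 0.7987 -0.0926  0.1   ] [ 0.769
[... 3203 characters left out ...]
-0.1257  0.0499] [ 0.6451 -0.1561  0.0451]
tape 57 [ 0.7369 -0.1302  0.04  ] [ 0.7975 -0.0853  0.0499] [ 0.7672 -0.1077  0.045 ]
tape 164 [ 0.6243 -0.0924  0.0401] [ 0.7174 -0.005   0.05  ] [ 0.6708 -0.0487  0.0451]
tape 129 [ 0.4132 -0.0763  0.0401] [ 0.5578 -0.02    0.0499] [ 0.4855 -0.0482  0.045 ]
tape 736 [0.7297 0.0695 0.0401] [0.8296 0.1706 0.0499] [0.7797 0.12   0.045 ]
tape 287 [0.4349 0.0437 0.04  ] [0.5788 0.1032 0.05  ] [0.5069 0.0734 0.045 ]
tape 325 [0.5663 0.1608 0.04  ] [0.7032 0.2613 0.05  ] [0.6347 0.2111 0.045 ]
tape 77 [0.466  0.2905 0.04  ] [0.5355 0.3193 0.0499] [0.5007 0.3049 0.045 ]
spray 61 [ 0.4923 -0.3003  0.1852] [ 0.556  -0.2591  0.1949] [ 0.5241 -0.2797  0.1901]
```

```bash
cat >> h.py <<'E'
from scipy.spatial.transform import Rotation as Ro
np.set_printoptions(precision=3,suppress=True)
LID={"red":([.661,-.0157,.060],174.3),"green":([.640,.2275,.060],134.4),"yellow":([.5065,.1025,.060],94.5)}
def frame(n,u):  # tool z=-n, y=u
    return np.stack([np.cross(u,-n),u,-n],1)
def grasp(c,depth,flip=1,az=None,tilt=34.8):
    o,a=LID[c]; a=np.radians(a); t=np.radians(tilt); h=np.array([np.cos(a),np.sin(a),0])
    n=np.sin(t)*h+[0,0,np.cos(t)]; u=-np.cos(t)*h+[0,0,np.sin(t)]
    return np.array(o)+.076*u-depth*n, frame(n,flip*u)
def go(p,R,s,nmin=1):
    d=(np.asarray(p)-s["tcp_pos"])/.03; w=Ro.from_matrix(R@s["ee_rot"].T).as_rotvec()/.15
    N=max(nmin,int(np.ceil(max(np.abs(d).max(),np.abs(w).max(),np.linalg.norm(w)/.9,np.linalg.norm(d)/1.4))))
    print("N",N,"row",np.r_[d,w]/N,"total",np.r_[d,w])
E
python3 - <<'E'
from h import *; from station import r
for f in(1,-1): go(*grasp("yellow",-.06,f),r.sense())
print(grasp("yellow",-.06))
E
```

```text
N 17 row [ 0.553 -0.995 -0.135 -0.237  0.035  0.171] total [  9.395 -16.913  -2.298  -4.026   0.596   2.91 ]
N 21 row [ 0.447 -0.805 -0.109 -0.039 -0.262 -0.819] total [  9.395 -16.913  -2.298  -0.81   -5.492 -17.208]
(array([0.509, 0.074, 0.153]), array([[ 0.997,  0.064,  0.045],
       [ 0.078, -0.819, -0.569],
       [ 0.   ,  0.571, -0.821]]))
```

play_rows(commands="0.55 -0.99 0 -0.24 0.035 0.17;0.55 -0.99 0 -0.24 0.035 0.17;0.55 -0.99 0 -0.24 0.035 0.17;0.55 -0.99 0 -0.24 0.035 0.17;0.55 -0.99 0 -0.24 0.035 0.17;0.55 -0.99 0 -0.24 0.035 0.17;0.55 -0.99 0 -0.24 0.035 0.17;0.55 -0.99 0 -0.24 0.035 0.17;0.55 -0.99 0 -0.24 0.035 0.17;0.55 -0.99 0 -0.24 0.035 0.17;0.55 -0.99 0 -0.24 0.035 0.17;0.55 -0.99 0 -0.24 0.035 0.17;0.55 -0.99 -0.3 -0.24 0.035 0.17;0.55 -0.99 -0.4 -0.24 0.035 0.17;0.55 -0.99 -0.5 -0.24 0.035 0.17;0.55 -0.99 -0.5 -0.24 0.035 0.17;0.55 -0.99 -0.5 -0.24 0.035 0.17;0 0 0 0 0 0", grip=45)

```text
time_s: 1.9
tcp_pos: [0.5059, 0.0734, 0.1537]
ee_rot: [[0.997, 0.062, 0.038], [0.072, -0.813, -0.578], [-0.005, 0.58, -0.815]]
wrist_force: [-0.8, 0.2, -0.0]
gripper_width: 0.518
gripper_force: 0.0
```

```bash
python3 - <<'E'
from h import *; from station import r,cams
s=r.sense(); print(s["joints"],s["tcp_pos"])
go(*grasp("yellow",-.06),s); go(*grasp("yellow",.015),s)
p,d=cams.capture("wrist"); cv2.imwrite("pics/w1.png",p); i=cams.camera_info("wrist")
X=pts(p,d,i); m=mask(p,"yellow")&(d>0)&(X[...,2]<.12)&(X[...,2]>.005); print(m.sum(),plane(X[m]))
E
```

```text
[ 41.285  22.026 -29.669  30.433 -65.138  33.3  ] [0.506 0.073 0.154]
N 1 row [ 0.095  0.035 -0.036  0.075 -0.028  0.041] total [ 0.095  0.035 -0.036  0.075 -0.028  0.041]
N 3 row [ 0.069 -0.463 -0.696  0.025 -0.009  0.014] total [ 0.207 -1.388 -2.089  0.075 -0.028  0.041]
7701 (array([0.509, 0.105, 0.061]), array([-0.054,  0.562,  0.825]), np.float64(0.07511827310754256), 5993)
```

play_rows(commands="0.06 -0.27 -0.42 0.015 -0.006 0.01;0.06 -0.27 -0.42 0.015 -0.006 0.01;0.06 -0.27 -0.42 0.015 -0.006 0.01;0.06 -0.27 -0.42 0.015 -0.006 0.01;0.03 -0.27 -0.42 0.015 -0.006 0.01;0 0 0 0 0 0")

```text
time_s: 2.55
tcp_pos: [0.5149, 0.0365, 0.093]
ee_rot: [[0.997, 0.066, 0.052], [0.083, -0.821, -0.565], [0.005, 0.567, -0.823]]
wrist_force: [-0.4, -0.8, 1.0]
gripper_width: 0.518
gripper_force: 0.0
```

play_rows(commands="0 0 0 0 0 0;0 0 0 0 0 0;0 0 0 0 0 0;0 0 0 0 0 0;0 0 0 0 0 0;0 0 0 0 0 0", grip=0)

```text
time_s: 3.15
tcp_pos: [0.5154, 0.0358, 0.0947]
ee_rot: [[0.997, 0.065, 0.053], [0.083, -0.819, -0.568], [0.006, 0.57, -0.822]]
wrist_force: [-0.0, -3.7, 4.9]
gripper_width: 0.094
gripper_force: 30.0
```

play_rows(commands="0 0.1 0.2 0 0 0;0 0.15 0.3 0 0 0;0 0.15 0.4 0 0 0;0 0 0.5 0 0 0;0 0 0.5 0 0 0;0 0 0.5 0 0 0;0 0 0.5 0 0 0;0 0 0.5 0 0 0;0 0 0.3 0 0 0;0 0 0.1 0 0 0;0 0 0 0 0 0")

```text
time_s: 4.25
tcp_pos: [0.5156, 0.0492, 0.2075]
ee_rot: [[0.996, 0.065, 0.054], [0.084, -0.822, -0.564], [0.008, 0.566, -0.824]]
wrist_force: [0.1, -0.8, -2.5]
gripper_width: 0.092
gripper_force: 30.1
```

```bash
cat >> h.py <<'E'
TUB=np.array([.4863,-.0982])
def tgt(az,z,flip=1,off=.076,dep=.015):  # level grip on side az of the stack, mouth plane z
    a=np.radians(az); u=np.array([np.cos(a),np.sin(a),0])
    return np.r_[TUB,0]+off*u+[0,0,z-dep], frame(np.array([0,0,1.]),flip*u)
def look(c,cams,names=("side","top")):
    for n in names:
        i=cams.camera_info(n); p,d=cams.capture(n); X=pts(p,d,i)
        m=mask(p,c)&(d>0)&(X[...,0]>.3)&(X[...,0]<.85)&(abs(X[...,1])<.4)&(X[...,2]<.4)&(X[...,2]>.005)
        k,l,s,_=cv2.connectedComponentsWithStats(m.astype(np.uint8),connectivity=8)
        if k<2: print(n,"none"); continue
        o,nn,rr,N=plane(X[m&(l==1+np.argmax(s[1:,2]*s[1:,3]))])
        print(n,c,N,"o",o,"n",nn,"R",rr)
    return p
E
python3 - <<'E'
from h import *; from station import r,cams
look("yellow",cams); s=r.sense(); print(s["joints"],s["tcp_pos"],s["ee_rot"],s["wrist_force"],s["gripper_force"])
R=tgt(-85,.22)[1]; go([.51,.06,.21],R,s); go(*tgt(-180,.22),s)
E
```

```text
side yellow 451 o [0.507 0.116 0.171] n [-0.052  0.573  0.818] R 0.0753411616402431
top yellow 166 o [0.505 0.115 0.173] n [-0.056  0.577  0.815] R 0.07526864798106758
[ 38.553  17.722 -27.044  30.534 -68.941  38.91 ] [0.515 0.049 0.207] [[ 0.996  0.066  0.052]
 [ 0.084 -0.821 -0.565]
 [ 0.006  0.567 -0.824]] [-0.329  0.683 -2.676] 30.079384446144104
N 5 row [-0.035  0.075  0.021  0.8    0.076  0.007] total [-0.173  0.374  0.105  4.001  0.381  0.034]
N 13 row [-0.269 -0.377 -0.005  0.257 -0.232 -0.819] total [ -3.497  -4.9    -0.062   3.343  -3.015 -10.65 ]
```

play_rows(commands="0 0.05 0.05 0.5 0.05 0;0 0.05 0.05 0.5 0.05 0;0 0.05 0.05 0.5 0.05 0;0 0.05 0.05 0.5 0.05 0;0 0.05 0.05 0.5 0.05 0;0 0.05 0.05 0.5 0.05 0;0 0.05 0.05 0.5 0.05 0;0 0.05 0.05 0.5 0.05 0;0 0 0 0 0 0")

```text
time_s: 5.25
tcp_pos: [0.5158, 0.0597, 0.2196]
ee_rot: [[0.997, 0.08, -0.003], [0.08, -0.997, 0.0], [-0.003, -0.001, -1.0]]
wrist_force: [0.8, -0.4, -3.4]
gripper_width: 0.088
gripper_force: 30.3
```

```bash
python3 - <<'E'
from h import *; from station import r,cams
s=r.sense(); print(s["joints"],s["tcp_pos"]); print(s["ee_rot"],s["gripper_force"])
go(*tgt(-180,.22),s)
E
```

```text
[ 24.464  11.964 -14.339  -0.107 -63.867  70.147] [0.516 0.06  0.22 ]
[[ 0.997  0.08  -0.003]
 [ 0.08  -0.997  0.   ]
 [-0.003 -0.001 -1.   ]] 30.33206194639206
N 13 row [-0.27  -0.405 -0.037 -0.002 -0.001 -0.846] total [ -3.516  -5.262  -0.487  -0.02   -0.016 -11.003]
```

play_rows(commands="-0.1 -0.15 0 0 0 -0.3;-0.2 -0.3 0 0 0 -0.6;-0.22 -0.33 0 0 0 -0.7;-0.22 -0.33 0 0 0 -0.7;-0.22 -0.33 0 0 0 -0.7;-0.22 -0.33 0 0 0 -0.7;-0.22 -0.33 0 0 0 -0.7;-0.22 -0.33 0 0 0 -0.7;-0.22 -0.33 0 0 0 -0.7;-0.22 -0.33 0 0 0 -0.7;-0.22 -0.33 0 0 0 -0.7;-0.22 -0.33 0 0 0 -0.7;-0.22 -0.33 0 0 0 -0.7;-0.22 -0.33 0 0 0 -0.7;-0.22 -0.33 0 0 0 -0.7;-0.22 -0.33 -0.1 0 0 -0.7;-0.13 -0.2 -0.1 0 0 -0.3;0 0 0 0 0 0")

```text
time_s: 7.05
tcp_pos: [0.4085, -0.0977, 0.2123]
ee_rot: [[0.003, -1.0, -0.004], [-1.0, -0.003, 0.001], [-0.001, 0.004, -1.0]]
wrist_force: [0.3, -0.3, -2.1]
gripper_width: 0.089
gripper_force: 30.2
```

```bash
python3 - <<'E'
from h import *; from station import r,cams
s=r.sense(); print(s["joints"],s["tcp_pos"]); print(s["ee_rot"],s["gripper_force"])
look("yellow",cams)
E
```

```text
[  8.825   2.236 -27.004  -0.131 -60.995  -8.596] [ 0.408 -0.098  0.212]
[[ 0.003 -1.    -0.004]
 [-1.    -0.003  0.001]
 [-0.001  0.004 -1.   ]] 30.171915292739868
side yellow 410 o [ 0.483 -0.092  0.219] n [ 0.024 -0.007  1.   ] R 0.07576171785868542
top yellow 304 o [ 0.484 -0.093  0.22 ] n [ 0.026 -0.007  1.   ] R 0.07552896902434938
```

play_rows(commands="0.09 -0.19 -0.1 -0.02 -0.06 0;0 0 -0.25 -0.03 -0.11 0;0 0 -0.35 0 0 0;0 0 -0.35 0 0 0;0 0 -0.35 0 0 0;0 0 -0.35 0 0 0;0 0 -0.35 0 0 0;0 0 -0.35 0 0 0;0 0 -0.25 0 0 0;0 0 -0.1 0 0 0;0 0 0 0 0 0")

```text
time_s: 8.25
tcp_pos: [0.4129, -0.103, 0.1291]
ee_rot: [[0.003, -1.0, 0.025], [-1.0, -0.004, -0.005], [0.005, -0.025, -1.0]]
wrist_force: [0.2, 0.3, -2.8]
gripper_width: 0.088
gripper_force: 30.2
```

```bash
python3 - <<'E'
from h import *; from station import r,cams
look("yellow",cams); s=r.sense(); print(s["tcp_pos"],s["wrist_force"])
E
```

```text
side yellow 297 o [ 0.487 -0.097  0.138] n [-0.012  0.002  1.   ] R 0.07585594932324916
top yellow 287 o [ 0.488 -0.099  0.139] n [-0.01  -0.006  1.   ] R 0.0756127578817877
[ 0.413 -0.103  0.13 ] [ 0.384 -0.544 -2.253]
```

play_rows(commands="-0.04 0 -0.1 0 0.03 0;0 0 -0.1 0 0.03 0;0 0 -0.08 0 0 0;0 0 -0.06 0 0 0;0 0 -0.05 0 0 0;0 0 0 0 0 0")

```text
time_s: 8.95
tcp_pos: [0.4117, -0.1029, 0.1176]
ee_rot: [[0.003, -1.0, 0.016], [-1.0, -0.003, -0.005], [0.005, -0.016, -1.0]]
wrist_force: [-0.7, -0.4, -1.5]
gripper_width: 0.087
gripper_force: 30.2
```

play_rows(commands="0 0 -0.03 0 0 0;0 0 -0.03 0 0 0;0 0 0 0 0 0")

```text
time_s: 9.25
tcp_pos: [0.4118, -0.1029, 0.116]
ee_rot: [[0.003, -1.0, 0.017], [-1.0, -0.003, -0.004], [0.005, -0.017, -1.0]]
wrist_force: [-0.1, -0.5, -2.1]
gripper_width: 0.087
gripper_force: 30.2
```

```bash
python3 - <<'E'
from h import *; from station import r,cams
look("yellow",cams); s=r.sense(); print(s["tcp_pos"],s["wrist_force"],s["moment"])
E
```

```text
side yellow 309 o [ 0.486 -0.097  0.124] n [0.008 0.008 1.   ] R 0.07560760948775178
top yellow 256 o [ 0.486 -0.099  0.125] n [-0.007 -0.007  1.   ] R 0.07565860042907152
[ 0.412 -0.103  0.116] [ 0.284 -0.119 -3.278] [ 0.072  0.205 -0.014]
```

play_rows(commands="0 0 -0.03 0 0 0;0 0 0 0 0 0")

```text
time_s: 9.55
tcp_pos: [0.4117, -0.1029, 0.1151]
ee_rot: [[0.003, -1.0, 0.017], [-1.0, -0.004, -0.005], [0.005, -0.017, -1.0]]
wrist_force: [0.4, -0.6, -2.5]
gripper_width: 0.086
gripper_force: 30.2
```

play_rows(commands="0 0 -0.03 0 0 0;0 0 0 0 0 0")

```text
time_s: 9.75
tcp_pos: [0.4119, -0.1029, 0.1142]
ee_rot: [[0.003, -1.0, 0.017], [-1.0, -0.004, -0.005], [0.005, -0.017, -1.0]]
wrist_force: [-0.5, 0.5, -3.7]
gripper_width: 0.092
gripper_force: 30.1
```

play_rows(commands="0 0 -0.03 0 0 0;0 0 0 0 0 0")

```text
time_s: 9.95
tcp_pos: [0.412, -0.1029, 0.1135]
ee_rot: [[0.004, -1.0, 0.017], [-1.0, -0.004, -0.005], [0.005, -0.017, -1.0]]
wrist_force: [0.2, 0.1, -0.5]
gripper_width: 0.088
gripper_force: 30.1
```

```bash
python3 - <<'E'
from h import *; from station import r,cams
look("yellow",cams); s=r.sense(); print(s["tcp_pos"],s["wrist_force"],s["moment"])
E
```

```text
side yellow 307 o [ 0.486 -0.098  0.122] n [-0.003 -0.001  1.   ] R 0.07569521017924546
top yellow 267 o [ 0.486 -0.099  0.123] n [0.003 0.008 1.   ] R 0.07582870613337156
[ 0.412 -0.103  0.113] [ 0.938 -0.103 -0.888] [0.078 0.245 0.043]
```

play_rows(commands="0 0 -0.02 0 0 0;0 0 0 0 0 0;0 0 0 0 0 0")

```text
time_s: 10.35
tcp_pos: [0.4121, -0.1029, 0.113]
ee_rot: [[0.004, -1.0, 0.017], [-1.0, -0.004, -0.005], [0.005, -0.017, -1.0]]
wrist_force: [-0.2, 0.4, -0.2]
gripper_width: 0.086
gripper_force: 30.1
```

play_rows(commands="0 0 0 0 0 0;0 0 0 0 0 0;0 0 0 0 0 0;0 0 0 0 0 0;0 0 0.2 0 0 0;0 0 0.5 0 0 0;0 0 1 0 0 0;0 0 1 0 0 0;0 0 1 0 0 0;0 0 0.5 0 0 0", grip=45)

```text
time_s: 11.35
tcp_pos: [0.413, -0.103, 0.2421]
ee_rot: [[0.004, -1.0, 0.022], [-1.0, -0.004, -0.005], [0.005, -0.022, -1.0]]
wrist_force: [0.1, -0.1, 0.5]
gripper_width: 0.514
gripper_force: 0.0
```

```bash
python3 - <<'E'
from h import *; from station import r,cams
look("yellow",cams); s=r.sense(); print(s["tcp_pos"],s["joints"])
for f in(1,-1): go(*grasp("red",-.06,f),s)
E
```

```text
side yellow 398 o [ 0.486 -0.097  0.122] n [-0.007  0.005  1.   ] R 0.07581839856153519
top yellow 247 o [ 0.486 -0.099  0.123] n [-0.006  0.005  1.   ] R 0.07595247982622981
[ 0.413 -0.103  0.242] [  8.391   0.446 -24.629   0.483 -63.639  -8.383]
N 23 row [ 0.4    0.122 -0.129 -0.273  0.015  0.838] total [ 9.19   2.813 -2.964 -6.288  0.343 19.278]
N 10 row [ 0.919  0.281 -0.296 -0.016 -0.389 -0.066] total [ 9.19   2.813 -2.964 -0.159 -3.892 -0.66 ]
```

play_rows(commands="0.77 0.235 0 -0.013 -0.325 -0.055;0.77 0.235 0 -0.013 -0.325 -0.055;0.77 0.235 0 -0.013 -0.325 -0.055;0.77 0.235 0 -0.013 -0.325 -0.055;0.77 0.235 0 -0.013 -0.325 -0.055;0.77 0.235 -0.1 -0.013 -0.325 -0.055;0.77 0.235 -0.4 -0.013 -0.325 -0.055;0.77 0.235 -0.5 -0.013 -0.325 -0.055;0.77 0.235 -0.5 -0.013 -0.325 -0.055;0.77 0.235 -0.5 -0.013 -0.325 -0.055;0.77 0.235 -0.5 -0.013 -0.325 -0.055;0.72 0.235 -0.46 -0.013 -0.325 -0.055;0 0 0 0 0 0")

```text
time_s: 12.75
tcp_pos: [0.6848, -0.0261, 0.1747]
ee_rot: [[-0.101, -0.849, 0.518], [-0.995, 0.079, -0.063], [0.013, -0.522, -0.853]]
wrist_force: [-0.4, -0.8, -0.3]
gripper_width: 0.516
gripper_force: 0.0
```

```bash
python3 - <<'E'
from h import *; from station import r,cams
s=r.sense(); print(s["joints"],s["tcp_pos"]); look("red",cams,("wrist","side"))
go(*grasp("red",-.06,-1),s); go(*grasp("red",.015,-1),s)
E
```

```text
[  8.233  16.882 -37.826  59.14   -9.171 -70.48 ] [ 0.685 -0.026  0.175]
wrist red 4481 o [ 0.661 -0.018  0.06 ] n [-0.563  0.056  0.825] R 0.07514586235373168
side red 339 o [ 0.661 -0.015  0.06 ] n [-0.562  0.053  0.826] R 0.0755624801308049
N 1 row [ 0.139  0.253 -0.736  0.044 -0.396  0.013] total [ 0.139  0.253 -0.736  0.044 -0.396  0.013]
N 3 row [ 0.52   0.037 -0.93   0.015 -0.132  0.004] total [ 1.559  0.112 -2.789  0.044 -0.396  0.013]
```

```bash
cat >> h.py <<'E'
def side(c,depth,tilt,flip,sgn=-1,lt=34.8):  # grip on the level side of the rim, tool tilted by tilt toward the lean
    o,a=LID[c]; a=np.radians(a); t=np.radians(tilt); h=np.array([np.cos(a),np.sin(a),0])
    u=np.array([-h[1],h[0],0])*sgn; m=np.sin(t)*h+[0,0,np.cos(t)]
    return np.array(o)+.076*u-depth*m, frame(m,flip*u)
E
python3 - <<'E'
from h import *; from station import r
s=r.sense(); print(side("red",-.06,15,-1)[0])
for f in(1,-1): go(*side("red",-.06,15,f),s)
E
```

```text
[0.653 0.061 0.118]
N 12 row [-0.086  0.244 -0.161  0.36   0.086 -0.803] total [-1.032  2.929 -1.934  4.322  1.032 -9.63 ]
N 12 row [-0.086  0.244 -0.161 -0.327  0.163  0.805] total [-1.032  2.929 -1.934 -3.922  1.962  9.665]
```

play_rows(commands="0 0.2 0.5 0 0.2 0;-0.1 0.2 0.5 0 0.5 0.2;-0.1 0.2 0.3 -0.3 0.4 0.7;-0.1 0.2 0 -0.3 0.15 0.7;-0.1 0.2 0 -0.3 0.15 0.7;-0.1 0.2 0 -0.3 0.15 0.7;-0.1 0.2 0 -0.3 0.1 0.7;-0.1 0.2 0 -0.3 0.1 0.7;-0.1 0.2 0 -0.3 0.1 0.7;-0.1 0.2 0 -0.3 0.1 0.7;-0.1 0.2 0 -0.3 0 0.7;-0.1 0.2 0 -0.3 0 0.7;0 0.2 0 -0.3 0 0.7;0 0.2 0 -0.3 0 0.7;0 0.1 0 -0.3 0 0.7;0 0 0 0 0 0")

```text
time_s: 14.45
tcp_pos: [0.6612, 0.0399, 0.2089]
ee_rot: [[0.89, -0.184, 0.417], [-0.179, -0.982, -0.052], [0.42, -0.029, -0.907]]
wrist_force: [-0.4, 0.6, -1.3]
gripper_width: 0.518
gripper_force: 0.0
```

```bash
python3 - <<'E'
from h import *; from station import r
s=r.sense(); print(s["joints"]); go(*side("red",-.06,15,-1),s); 
E
```

```text
[ 21.825  15.338 -24.069  23.515 -30.632  38.97 ]
N 4 row [-0.068  0.18  -0.757 -0.007  0.29   0.147] total [-0.271  0.72  -3.03  -0.026  1.159  0.587]
```

play_rows(commands="-0.04 0.14 -0.5 0 0.2 0.1;-0.04 0.14 -0.5 0 0.2 0.1;-0.04 0.14 -0.5 0 0.2 0.1;-0.05 0.15 -0.5 0 0.2 0.1;-0.05 0.15 -0.5 0 0.2 0.1;-0.05 0 -0.5 0 0.16 0.08;0 0 0 0 0 0")

```text
time_s: 15.15
tcp_pos: [0.653, 0.0607, 0.1169]
ee_rot: [[0.962, -0.104, 0.254], [-0.101, -0.995, -0.024], [0.255, -0.003, -0.967]]
wrist_force: [-0.0, -0.7, 0.2]
gripper_width: 0.518
gripper_force: 0.0
```

```bash
python3 - <<'E'
from h import *; from station import r,cams
s=r.sense(); print(s["joints"],s["ee_rot"][:,2]); go(*side("red",-.06,15,-1),s);go(*side("red",.013,15,-1),s); look("red",cams,("wrist",))
E
```

```text
[ 22.396  23.737 -19.532  12.229 -34.194  52.241] [ 0.254 -0.024 -0.967]
N 1 row [ 0.002  0.024  0.034 -0.02  -0.023  0.031] total [ 0.002  0.024  0.034 -0.02  -0.023  0.031]
N 3 row [ 0.209 -0.013 -0.772 -0.007 -0.008  0.01 ] total [ 0.628 -0.038 -2.316 -0.02  -0.023  0.031]
wrist red 6150 o [ 0.662 -0.016  0.061] n [-0.564  0.053  0.824] R 0.07493691014606091
```

play_rows(commands="0.125 0 -0.46 0 0 0;0.125 0 -0.46 0 0 0;0.125 0 -0.46 0 0 0;0.125 0 -0.46 0 0 0;0.125 -0.03 -0.46 0 0 0;0 0 0 0 0 0")

```text
time_s: 15.8
tcp_pos: [0.6716, 0.0589, 0.0468]
ee_rot: [[0.962, -0.102, 0.253], [-0.098, -0.995, -0.026], [0.255, 0.0, -0.967]]
wrist_force: [0.6, -0.1, -0.3]
gripper_width: 0.519
gripper_force: 0.0
```

play_rows(commands="0 0 0 0 0 0;0 0 0 0 0 0;0 0 0 0 0 0;0 0 0 0 0 0;0 0 0 0 0 0;0 0 0 0 0 0", grip=0)

```text
time_s: 16.4
tcp_pos: [0.673, 0.0597, 0.0505]
ee_rot: [[0.961, -0.101, 0.258], [-0.098, -0.995, -0.024], [0.26, -0.002, -0.966]]
wrist_force: [-0.2, -0.6, 1.1]
gripper_width: 0.089
gripper_force: 30.0
```

play_rows(commands="0 0 0.1 0 0 0;0 0 0.2 0 0 0;0 0 0.3 0 0 0;0 0 0.4 0 0 0;0 0 0.2 0 0 0;0 0 0 0 0 0")

```text
time_s: 17.0
tcp_pos: [0.674, 0.0603, 0.0883]
ee_rot: [[0.96, -0.101, 0.261], [-0.098, -0.995, -0.023], [0.262, -0.004, -0.965]]
wrist_force: [-0.7, -0.6, -2.9]
gripper_width: 0.091
gripper_force: 30.0
```

```bash
python3 - <<'E'
from h import *; from station import r,cams
p=look("red",cams); cv2.imwrite("pics/t2.png",p); s=r.sense(); print(s["tcp_pos"],s["wrist_force"],s["moment"])
E
```

```text
side red 92 o [ 0.665 -0.012  0.098] n [-0.557  0.031  0.83 ] R 0.07803715631713597
top red 291 o [ 0.661 -0.013  0.096] n [-0.561  0.038  0.827] R 0.07585047930591923
[0.673 0.06  0.086] [-0.167 -0.033 -1.715] [0.186 0.738 0.009]
```

play_rows(commands="0 0 0.3 0 0 0;0 0 0.6 0 0 0;0 0 0.6 0 0 0;0 0 0.6 0.02 0.3 0;0 0 0.6 0.02 0.35 0;0 0 0.6 0.02 0.35 0;0 0 0.6 0.02 0.35 0;-0.2 -0.1 0.5 0.02 0.35 0;-0.4 -0.18 0.3 0.02 0.35 0;-0.5 -0.23 0.1 0.02 0.35 0;-0.5 -0.23 0 0.02 0.35 0;-0.5 -0.23 0 0.02 0.35 0;-0.5 -0.23 0 0.02 0.35 0;-0.5 -0.23 0 0.02 0.35 0;-0.5 -0.23 0 0.02 0.16 0;-0.5 -0.23 0 0 0 0;-0.5 -0.23 0 0 0 0;-0.5 -0.23 0 0 0 0;-0.4 -0.2 0 0 0 0;-0.2 -0.1 0 0 0 0")

```text
time_s: 19.1
tcp_pos: [0.5008, -0.0202, 0.2307]
ee_rot: [[0.941, -0.095, -0.326], [-0.096, -0.995, 0.012], [-0.326, 0.02, -0.945]]
wrist_force: [-0.6, 0.3, -2.3]
gripper_width: 0.085
gripper_force: 30.1
```

```bash
python3 - <<'E'
from h import *; from station import r,cams
look("red",cams); s=r.sense(); print(s["tcp_pos"],s["joints"])
E
```

```text
side red 200 o [ 0.495 -0.092  0.239] n [0.023 0.011 1.   ] R 0.07640139161159941
top red 343 o [ 0.493 -0.095  0.241] n [-0.002  0.012  1.   ] R 0.07543642146958814
[ 0.501 -0.02   0.231] [ 13.102  20.107  -1.889  -4.897 -86.425  72.346]
```

play_rows(commands="-0.13 -0.08 -0.1 0.04 -0.02 0;-0.13 -0.08 -0.2 0.04 -0.02 0;0 0 -0.35 0 0 0;0 0 -0.35 0 0 0;0 0 -0.35 0 0 0;0 0 -0.35 0 0 0;0 0 -0.35 0 0 0;0 0 -0.35 0 0 0;0 0 -0.25 0 0 0;0 0 -0.15 0 0 0;0 0 -0.1 0 0 0;0 0 0 0 0 0")

```text
time_s: 20.4
tcp_pos: [0.4941, -0.0245, 0.143]
ee_rot: [[0.942, -0.095, -0.321], [-0.093, -0.995, 0.023], [-0.322, 0.009, -0.947]]
wrist_force: [0.0, 0.1, -1.5]
gripper_width: 0.089
gripper_force: 30.0
```

```bash
python3 - <<'E'
from h import *; from station import r,cams
look("red",cams); look("red",cams);s=r.sense(); print(s["tcp_pos"],s["wrist_force"])
E
```

```text
side red 171 o [ 0.488 -0.096  0.146] n [ 0.081 -0.018  0.997] R 0.07610662204804207
top red 281 o [ 0.487 -0.099  0.154] n [-0.015  0.003  1.   ] R 0.07551949709303345
side red 170 o [ 0.488 -0.096  0.151] n [ 0.025 -0.017  1.   ] R 0.07571356336247886
top red 285 o [ 0.487 -0.099  0.154] n [-0.006 -0.004  1.   ] R 0.07543901299624772
[ 0.494 -0.024  0.144] [-0.93   0.072 -2.201]
```

play_rows(commands="0 0.02 -0.07 0 0 0;0 0 -0.07 0 0 0;0 0 -0.06 0 0 0;0 0 -0.03 0 0 0;0 0 0 0 0 0")

```text
time_s: 21.1
tcp_pos: [0.494, -0.0239, 0.136]
ee_rot: [[0.942, -0.095, -0.322], [-0.093, -0.995, 0.023], [-0.322, 0.009, -0.947]]
wrist_force: [-0.5, -0.2, -1.9]
gripper_width: 0.085
gripper_force: 30.0
```

play_rows(commands="0 0 -0.03 0 0 0;0 0 0 0 0 0")

```text
time_s: 21.3
tcp_pos: [0.4941, -0.0239, 0.1353]
ee_rot: [[0.942, -0.095, -0.321], [-0.093, -0.995, 0.023], [-0.322, 0.008, -0.947]]
wrist_force: [-0.4, -0.8, -1.9]
gripper_width: 0.09
gripper_force: 30.0
```

play_rows(commands="0 0 -0.03 0 0 0;0 0 0 0 0 0")

```text
time_s: 21.5
tcp_pos: [0.4941, -0.0239, 0.1344]
ee_rot: [[0.942, -0.095, -0.321], [-0.093, -0.995, 0.023], [-0.322, 0.008, -0.947]]
wrist_force: [0.3, 0.3, -1.3]
gripper_width: 0.09
gripper_force: 30.0
```

```bash
python3 - <<'E'
from h import *; from station import r,cams
look("red",cams); s=r.sense(); print(s["tcp_pos"],s["wrist_force"])
E
```

```text
side red 173 o [ 0.487 -0.096  0.144] n [-0.008 -0.006  1.   ] R 0.07594791934935673
top red 287 o [ 0.486 -0.098  0.144] n [-0.012  0.006  1.   ] R 0.07532005590121503
[ 0.494 -0.024  0.134] [-0.233  0.316 -1.738]
```

play_rows(commands="0 0 -0.03 0 0 0;0 0 0 0 0 0;0 0 0 0 0 0")

```text
time_s: 21.9
tcp_pos: [0.4942, -0.024, 0.1338]
ee_rot: [[0.942, -0.095, -0.321], [-0.093, -0.995, 0.022], [-0.322, 0.009, -0.947]]
wrist_force: [0.4, -0.1, -0.9]
gripper_width: 0.085
gripper_force: 30.0
```

play_rows(commands="0 0 -0.02 0 0 0;0 0 0 0 0 0;0 0 0 0 0 0")

```text
time_s: 22.2
tcp_pos: [0.4943, -0.0239, 0.1333]
ee_rot: [[0.942, -0.095, -0.321], [-0.092, -0.995, 0.022], [-0.321, 0.008, -0.947]]
wrist_force: [0.7, -0.2, 1.8]
gripper_width: 0.09
gripper_force: 30.0
```

play_rows(commands="0 0 0 0 0 0;0 0 0 0 0 0;0 0 0 0 0 0;0 0 0 0 0 0;0.06 0 0.2 0 0 0;0.16 0 0.5 0 0 0;0.3 0 0.9 0 0 0;0.3 0 0.9 0 0 0;0.1 0 0.9 0 0 0;0 0 0.5 0 0 0", grip=45)

```text
time_s: 23.2
tcp_pos: [0.5231, -0.024, 0.2527]
ee_rot: [[0.944, -0.095, -0.317], [-0.092, -0.995, 0.023], [-0.318, 0.008, -0.948]]
wrist_force: [0.2, -0.5, -1.2]
gripper_width: 0.516
gripper_force: 0.0
```

```bash
python3 - <<'E'
from h import *; from station import r,cams
look("red",cams); look("green",cams,("side","side")); s=r.sense(); print(s["tcp_pos"],s["joints"])
for sg in(1,-1):
  for f in(1,-1):
    print(sg,f,side("green",-.06,15,f,sg)[0]); go(*side("green",-.06,15,f,sg),s)
for f in(1,-1): go(*grasp("green",-.06,f),s)
E
```

```text
side red 384 o [ 0.487 -0.096  0.143] n [-0.01  0.    1.  ] R 0.07564752903651006
top red 331 o [ 0.487 -0.098  0.144] n [-0.012 -0.007  1.   ] R 0.0756666375141786
side green 351 o [0.64  0.227 0.06 ] n [-0.391  0.404  0.827] R 0.07518130611047205
side green 352 o [0.64  0.227 0.06 ] n [-0.397  0.401  0.826] R 0.07508305751983019
[ 0.521 -0.024  0.25 ] [ 12.004  21.219   2.723  -5.135 -89.603  73.312]
1 1 [0.575 0.185 0.118]
N 7 row [ 0.254  0.996 -0.627 -0.24  -0.52  -0.645] total [ 1.779  6.974 -4.391 -1.681 -3.641 -4.516]
1 -1 [0.575 0.185 0.118]
N 19 row [ 0.094  0.367 -0.231  0.029 -0.01   0.856] total [ 1.779  6.974 -4.391  0.546 -0.185 16.268]
-1 1 [0.683 0.292 0.118]
N 19 row [ 0.284  0.554 -0.231  0.029 -0.01   0.856] total [ 5.399 10.519 -4.391  0.546 -0.185 16.268]
-1 -1 [0.683 0.292 0.118]
N 11 row [ 0.491  0.956 -0.399 -0.153 -0.331 -0.411] total [ 5.399 10.519 -4.391 -1.681 -3.641 -4.516]
N 9 row [ 0.512  0.856 -0.359 -0.35  -0.382  0.694] total [ 4.608  7.706 -3.235 -3.147 -3.442  6.245]
N 18 row [ 0.256  0.428 -0.18  -0.045 -0.32  -0.836] total [  4.608   7.706  -3.235  -0.818  -5.754 -15.056]
```

```bash
python3 - <<'E'
from h import *; from station import r,cams
s=r.sense(); print(side("green",-.06,20,1,1)[0]); go(*side("green",-.06,20,1,1),s)
E
```

```text
[0.571 0.189 0.116]
N 8 row [ 0.208  0.887 -0.555 -0.242 -0.522 -0.559] total [ 1.662  7.093 -4.444 -1.937 -4.175 -4.47 ]
```

play_rows(commands="0.16 0.7 0 -0.19 -0.41 -0.44;0.16 0.7 0 -0.19 -0.41 -0.44;0.16 0.7 0 -0.19 -0.41 -0.44;0.16 0.7 0 -0.19 -0.41 -0.44;0.16 0.7 0 -0.19 -0.41 -0.44;0.16 0.7 -0.2 -0.19 -0.42 -0.45;0.16 0.7 -0.5 -0.19 -0.42 -0.45;0.16 0.7 -0.8 -0.2 -0.42 -0.45;0.16 0.7 -1 -0.2 -0.42 -0.45;0.16 0.7 -1 -0.2 -0.42 -0.45;0 0 -0.9 0 0 0;0 0 0 0 0 0")

```text
time_s: 24.6
tcp_pos: [0.5661, 0.1828, 0.114]
ee_rot: [[0.668, -0.71, 0.225], [-0.665, -0.704, -0.248], [0.335, 0.016, -0.942]]
wrist_force: [0.1, -0.9, -0.2]
gripper_width: 0.521
gripper_force: 0.0
```

```bash
python3 - <<'E'
from h import *; from station import r,cams
s=r.sense(); print(s["joints"],s["ee_rot"][:,2]); go(*side("green",-.06,20,1,1),s);go(*side("green",.015,20,1,1),s); look("green",cams,("wrist","side"))
E
```

```text
[ 41.857  22.605 -28.641  29.696 -42.61  -19.663] [ 0.225 -0.248 -0.942]
N 1 row [ 0.176  0.208  0.079  0.04  -0.11  -0.044] total [ 0.176  0.208  0.079  0.04  -0.11  -0.044]
N 3 row [ 0.258 -0.134 -0.757  0.013 -0.037 -0.015] total [ 0.775 -0.403 -2.27   0.04  -0.11  -0.044]
wrist green 5227 o [0.639 0.226 0.061] n [-0.387  0.406  0.828] R 0.07549672739010871
side green 304 o [0.64  0.227 0.06 ] n [-0.39   0.409  0.825] R 0.07528164912421956
```

play_rows(commands="0.18 0.2 0.08 0.04 -0.11 -0.04;0.12 -0.12 -0.47 0 0 0;0.12 -0.12 -0.47 0 0 0;0.12 -0.12 -0.47 0 0 0;0.12 -0.12 -0.47 0 0 0;0.12 -0.12 -0.47 0 0 0;0 0 0 0 0 0")

```text
time_s: 25.4
tcp_pos: [0.5936, 0.1719, 0.0516]
ee_rot: [[0.653, -0.716, 0.249], [-0.675, -0.698, -0.238], [0.344, -0.013, -0.939]]
wrist_force: [-0.9, 0.1, 0.2]
gripper_width: 0.518
gripper_force: 0.0
```

play_rows(commands="0 0 0 0 0 0;0 0 0 0 0 0;0 0 0 0 0 0;0 0 0 0 0 0;0 0 0 0 0 0;0 0 0 0 0 0", grip=0)

```text
time_s: 26.0
tcp_pos: [0.5925, 0.1721, 0.0515]
ee_rot: [[0.654, -0.715, 0.248], [-0.674, -0.699, -0.239], [0.344, -0.011, -0.939]]
wrist_force: [-0.9, -2.2, 1.9]
gripper_width: 0.084
gripper_force: 30.0
```

play_rows(commands="0 0 0.1 0 0 0;0 0 0.2 0 0 0;0 0 0.3 0 0 0;0 0 0.4 0 0 0;0 0 0.6 0 0 0;0 0 0.6 0 0 0;0 0 0.6 0 0 0;0 0 0.6 0 0 0;0 0 0.6 0 0 0;0 0 0.6 0 0 0;0 0 0.3 0 0 0;0 0 0.1 0 0 0;0 0 0 0 0 0")

```text
time_s: 27.3
tcp_pos: [0.5928, 0.1729, 0.2014]
ee_rot: [[0.654, -0.714, 0.248], [-0.674, -0.7, -0.237], [0.343, -0.013, -0.939]]
wrist_force: [-0.3, 0.0, -1.6]
gripper_width: 0.089
gripper_force: 30.1
```

```bash
python3 - <<'E'
from h import *; from station import r,cams
look("green",cams,("side","side","top","top")); s=r.sense(); print(s["tcp_pos"],s["wrist_force"],s["joints"])
E
```

```text
side green 365 o [0.643 0.232 0.209] n [-0.396  0.403  0.825] R 0.07494228476235533
side green 350 o [0.643 0.232 0.208] n [-0.392  0.403  0.827] R 0.07494117317094744
top green 94 o [0.661 0.166 0.244] n [ 0.236 -0.813  0.532] R 0.018164126729111996
top green 92 o [0.678 0.174 0.245] n [ 0.484 -0.722  0.495] R 0.017931255400518452
[0.593 0.173 0.2  ] [-0.233  0.134 -1.869] [ 40.001  18.611 -19.75   25.536 -52.321 -11.598]
```

```bash
python3 - <<'E'
from h import *; from station import r
s=r.sense(); c=np.array([.643,.232,.2085])-s["tcp_pos"]; n=np.array([-.394,.403,.826]);n/=np.linalg.norm(n)
w=np.cross(n,[0,0,1]); w*=np.arccos(n[2])/np.linalg.norm(w); A=Ro.from_rotvec(w); B=Ro.from_rotvec([0,0,np.radians(-75)])
print(w/.15, A.apply(c)); q=(B*A).apply(c); print("rel",q,"TCP",np.r_[TUB,.24]-q,"d",(np.r_[TUB,.24]-q-s["tcp_pos"])/.03)
import pickle; p,d,i=pickle.load(open("top0.pkl","rb")); h=cv2.cvtColor(p,cv2.COLOR_BGR2HSV); print(h[178:186,185:195].reshape(-1,3)[::6])
E
```

```text
[ 2.854  2.791 -0.   ] [0.055 0.055 0.011]
rel [ 0.068 -0.038  0.011] TCP [ 0.419 -0.06   0.229] d [-5.793 -7.745  0.961]
[[ 33  19 157]
 [ 32  22 154]
 [ 52  41 142]
 [ 40  31 150]
 [ 68 252  98]
 [ 68 239  63]
 [ 69 252  91]
 [ 68 231  53]
 [ 68 252  79]
 [ 67 136  47]
 [135  10  49]
 [ 90  12  42]
 [120  10  49]
 [135  11  48]]
```

play_rows(commands="0 0 0.1 0.2 0.19 0;0 0 0.1 0.3 0.3 0;0 0 0.15 0.3 0.3 0;0 0 0.15 0.3 0.3 0;0 0 0.15 0.3 0.3 0;0 0 0.15 0.3 0.3 0;0 0 0.15 0.3 0.3 0;0 0 0.15 0.3 0.3 0;0 0 0.1 0.3 0.3 0;0 0 0 0.25 0.2 0;0 0 0 0 0 0")

```text
time_s: 28.6
tcp_pos: [0.5938, 0.1717, 0.2362]
ee_rot: [[0.674, -0.72, -0.164], [-0.697, -0.694, 0.183], [-0.246, -0.009, -0.969]]
wrist_force: [0.9, -0.7, -2.6]
gripper_width: 0.089
gripper_force: 30.0
```

play_rows(commands="-0.2 -0.25 0 0 0 -0.3;-0.3 -0.4 0 0 0 -0.45;-0.33 -0.45 0 0 0 -0.5;-0.33 -0.45 0 0 0 -0.5;-0.33 -0.45 0 0 0 -0.5;-0.33 -0.45 0 0 0 -0.5;-0.33 -0.45 0 0 0 -0.5;-0.33 -0.45 0 0 0 -0.5;-0.33 -0.45 0 0 0 -0.5;-0.33 -0.45 0 0 0 -0.5;-0.33 -0.45 0 0 0 -0.5;-0.33 -0.45 0 0 0 -0.5;-0.33 -0.45 0 0 0 -0.5;-0.33 -0.45 0 0 0 -0.5;-0.33 -0.45 0 0 0 -0.5;-0.33 -0.4 0 0 0 -0.5;-0.3 -0.4 0 0 0 -0.5;-0.2 -0.3 0 0 0 -0.5;-0.15 -0.2 0 0 0 -0.2;0 0 0 0 0 0")

```text
time_s: 30.6
tcp_pos: [0.419, -0.0613, 0.2373]
ee_rot: [[-0.523, -0.84, 0.141], [-0.816, 0.542, 0.2], [-0.245, -0.011, -0.97]]
wrist_force: [0.7, 0.5, -2.1]
gripper_width: 0.084
gripper_force: 30.0
```

```bash
sed -i 's/\[...,2\]>60/[...,2]>35/' h.py; python3 - <<'E'
from h import *; from station import r,cams
p=look("green",cams,("side","side","top","top")); s=r.sense(); print(s["tcp_pos"],s["ee_rot"],s["joints"]); cv2.imwrite("pics/t3.png",p)
E
```

```text
side green 341 o [ 0.482 -0.097  0.246] n [-0.002 -0.01   1.   ] R 0.07575768579139792
side green 338 o [ 0.483 -0.097  0.246] n [-0.    -0.005  1.   ] R 0.0758544385988221
top green 353 o [ 0.483 -0.1    0.248] n [ 0.023 -0.001  1.   ] R 0.07540910239283088
top green 372 o [ 0.483 -0.1    0.247] n [ 0.002 -0.006  1.   ] R 0.07551516834486342
[ 0.42  -0.061  0.237] [[-0.523 -0.841  0.142]
 [-0.816  0.542  0.2  ]
 [-0.245 -0.011 -0.969]] [  5.208  -1.365 -23.461 -12.563 -59.191 -32.29 ]
```

View pics/t3.png

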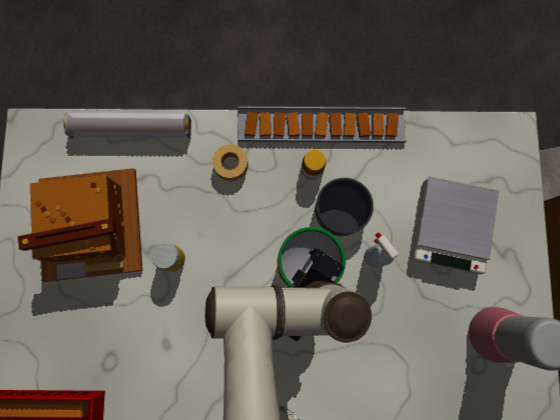

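play_rows(commands="0.06 0 -0.1 0 0 0;0.05 0 -0.2 -0.02 0 0;0 0 -0.35 -0.02 0 0;0 0 -0.35 0 0 0;0 0 -0.35 0 0 0;0 0 -0.35 0 0 0;0 0 -0.35 0 0 0;0 0 -0.25 0 0 0;0 0 -0.12 0 0 0;0 0 -0.05 0 0 0;0 0 0 0 0 0")

```text
time_s: 31.9
tcp_pos: [0.4234, -0.0611, 0.1634]
ee_rot: [[-0.524, -0.84, 0.142], [-0.817, 0.542, 0.195], [-0.24, -0.014, -0.971]]
wrist_force: [0.1, 0.1, -2.4]
gripper_width: 0.086
gripper_force: 30.1
```

```bash
python3 - <<'E'
from h import *; from station import r,cams
p=look("green",cams,("side","side","top","top")); s=r.sense(); print(s["tcp_pos"])
E
```

```text
side green 273 o [ 0.487 -0.097  0.173] n [0.    0.002 1.   ] R 0.07560265529916732
side green 283 o [ 0.487 -0.097  0.172] n [-0.019 -0.01   1.   ] R 0.07545509537596894
top green 323 o [ 0.487 -0.1    0.174] n [ 0.008 -0.     1.   ] R 0.07552160444852087
top green 317 o [ 0.486 -0.1    0.174] n [0.01  0.002 1.   ] R 0.07550634898110825
[ 0.424 -0.061  0.164]
```

Target mouth about 0.166 on this scale: 7.5 mm to go.

play_rows(commands="0 0 -0.07 0 0 0;0 0 -0.06 0 0 0;0 0 -0.05 0 0 0;0 0 -0.04 0 0 0;0 0 0 0 0 0")

```text
time_s: 32.6
tcp_pos: [0.4231, -0.0611, 0.1565]
ee_rot: [[-0.524, -0.84, 0.141], [-0.817, 0.542, 0.195], [-0.24, -0.014, -0.971]]
wrist_force: [0.8, 0.0, -2.8]
gripper_width: 0.09
gripper_force: 30.1
```

play_rows(commands="0 0 -0.03 0 0 0;0 0 0 0 0 0")

```text
time_s: 32.8
tcp_pos: [0.4233, -0.0611, 0.1558]
ee_rot: [[-0.524, -0.84, 0.142], [-0.817, 0.542, 0.195], [-0.24, -0.014, -0.971]]
wrist_force: [-0.2, -0.0, -1.5]
gripper_width: 0.087
gripper_force: 30.0
```

play_rows(commands="0 0 -0.03 0 0 0;0 0 0 0 0 0")

```text
time_s: 33.0
tcp_pos: [0.4233, -0.0611, 0.155]
ee_rot: [[-0.524, -0.84, 0.142], [-0.817, 0.542, 0.195], [-0.24, -0.014, -0.971]]
wrist_force: [-0.7, -0.2, -1.2]
gripper_width: 0.086
gripper_force: 30.0
```

```bash
python3 - <<'E'
from h import *; from station import r,cams
p=look("green",cams,("side","side","top","top")); s=r.sense(); print(s["tcp_pos"],s["wrist_force"])
E
```

```text
side green 263 o [ 0.487 -0.097  0.165] n [-0.004  0.008  1.   ] R 0.07528679360147676
side green 258 o [ 0.487 -0.097  0.163] n [-0.027 -0.021  0.999] R 0.07539218654652866
top green 313 o [ 0.486 -0.1    0.166] n [-0.01   0.004  1.   ] R 0.07541959859182548
top green 317 o [ 0.486 -0.1    0.166] n [0.005 0.005 1.   ] R 0.07557087152883288
[ 0.423 -0.061  0.155] [-1.059 -0.033 -1.79 ]
```

play_rows(commands="0 0 -0.03 0 0 0;0 0 0 0 0 0")

```text
time_s: 33.4
tcp_pos: [0.4233, -0.0611, 0.1541]
ee_rot: [[-0.524, -0.84, 0.142], [-0.817, 0.542, 0.195], [-0.24, -0.014, -0.971]]
wrist_force: [-0.1, 0.3, -1.2]
gripper_width: 0.085
gripper_force: 30.0
```

play_rows(commands="0 0 -0.02 0 0 0;0 0 0 0 0 0;0 0 0 0 0 0")

```text
time_s: 33.7
tcp_pos: [0.4234, -0.0611, 0.1536]
ee_rot: [[-0.523, -0.84, 0.142], [-0.817, 0.542, 0.195], [-0.241, -0.014, -0.971]]
wrist_force: [-1.1, 0.4, 0.8]
gripper_width: 0.088
gripper_force: 30.0
```

Contact. Release and retreat along the tool axis (-0.14, -0.2, 0.97).

play_rows(commands="0 0 0 0 0 0;0 0 0 0 0 0;0 0 0 0 0 0;0 0 0 0 0 0;-0.03 -0.04 0.2 0 0 0;-0.07 -0.1 0.5 0 0 0;-0.14 -0.18 0.9 0 0 0;-0.14 -0.1 0.9 0 0 0;-0.1 0 0.9 0 0 0;0 0.3 0.9 0 0 0;0 0.6 0 0 0 0;0 0.8 0 0 0 0;0 0.8 0 0 0 0;0 0.8 0 0 0 0;0 0.8 0 0 0 0;0 0.3 0 0 0 0;0 0 0 0 0 0", grip=45)

```text
time_s: 35.4
tcp_pos: [0.4087, 0.0589, 0.2827]
ee_rot: [[-0.522, -0.841, 0.142], [-0.818, 0.54, 0.195], [-0.241, -0.014, -0.971]]
wrist_force: [-0.2, -0.3, -0.6]
gripper_width: 0.517
gripper_force: 0.0
```

```bash
python3 - <<'E'
from h import *; from station import r,cams
p=look("green",cams,("side","side","top","top")); look("red",cams,("side",)); look("yellow",cams,("side",))
p,d=cams.capture("side"); cv2.imwrite("pics/s4.png",cv2.resize(p[120:280,230:430],None,fx=3,fy=3)); print(r.sense()["time_s"])
E
```

```text
side green 311 o [ 0.486 -0.097  0.163] n [-0.015  0.003  1.   ] R 0.07554152431373981
side green 297 o [ 0.487 -0.096  0.164] n [-0.006  0.017  1.   ] R 0.0755355207142518
top green 387 o [ 0.486 -0.099  0.165] n [-0.008  0.014  1.   ] R 0.07538070773622016
top green 397 o [ 0.486 -0.099  0.165] n [-0.     0.016  1.   ] R 0.07543997611475294
side red 154 o [ 0.487 -0.098  0.143] n [-0.013  0.008  1.   ] R 0.0777569531654998
side yellow 119 o [ 0.486 -0.098  0.123] n [0.008 0.046 0.999] R 0.07817834387599475
35.75
```

View pics/s4.png

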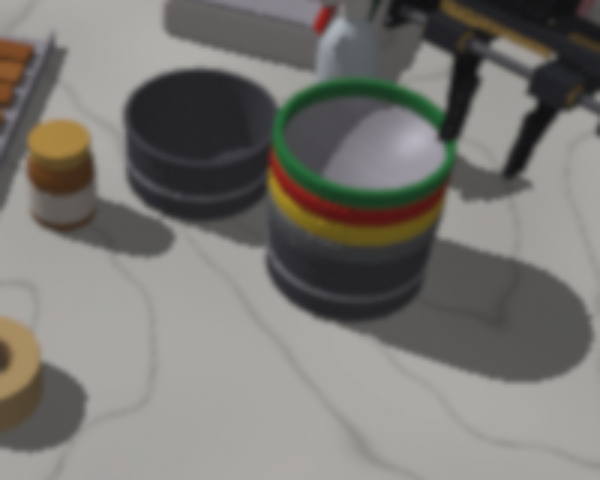

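```bash
python3 - <<'E'
from h import *; from station import r,cams
for nm in("top","side"):
  i=cams.camera_info(nm); L=[]
  for _ in range(8):
    p,d=cams.capture(nm); X=pts(p,d,i); q=np.hypot(X[...,0]-.4863,X[...,1]+.0982)
    m=mask(p,"green")&(abs(X[...,2]-.165)<.006)&(q>.073)&(q<.0785); L.append(X[m])
  P=np.vstack(L); A=np.c_[P[:,:2]-TUB,np.ones(len(P))]; print(nm,len(P),np.linalg.lstsq(A,P[:,2],rcond=None)[0])
E
```

```text
top 2834 [ 0.003 -0.013  0.165]
side 2138 [ 0.009 -0.006  0.164]
```

```bash
python3 -c "
from station import r
print(r.finish_job())"
```

```text
the job is handed in; nothing more can be done
None
```

The yellow, red and green lids are stacked upside down in that order on the grey lid. By the cameras, each sits centred within about 2 mm and at nested height, with the green top lid tilted under 1°. The job was handed in at about 37 s, and no result came back.

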